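# Chock the tube-post carrier and fold the stops away

## Task

The tube-post carrier has rolled down its sloping tray and leans on the two folding stops, which bar its front flap. Push the yellow wedge up the tray, nose first, until it sits snug and square under the low side of the carrier, hardly moving the carrier; then fold the stops right down (the red-knobbed lever turns them), so that the wedge alone holds the carrier in its place. Leave the mug, tube rack and sanitiser bottle alone.

Things in the scene. Friction and masses are not known exactly. Their poses are not given: they have to be found in the camera images.
- deck: White sheet tray with dark matting, sloping 6 degrees (0.105 rad) down towards the robot. Origin on the deck's face at the line of the stops, mid-width, 34 mm above the desk; x runs uphill along the face, y left, z off the face. Main deck x 10 to 148 mm, 223 mm wide, rails 30 mm high; in front a bare tongue, x -190 to 10 mm, 122 mm wide.
- carrier: Round tube-post carrier, 200 mm long, 0.6 kg, lying across the deck. Origin at its middle; y along its axis; x and z turn as it rolls. Grey body 82 mm across; dark felt bands 90 mm across (65 to 91 mm from the middle) carry it, so its axis lies 45 mm off the deck, at first about 45 mm uphill of the deck's origin, touching the stops.
- chock: Yellow wedge, 95 long (x) x 72 wide (y) x 42 mm high, 0.3 kg, on the tray's tongue below the stops, turned up to 0.3 rad. Origin under its middle, x towards the thin nose (at +47.5 mm), upright flat back at -47.5 mm, face rising at 35 degrees. It slides on the matting and rests touching the carrier when the carrier's axis is 58 mm ahead of its origin along x.
- stops (a joint): Folding stops, rad: 0 upright (start), 1.5 folded flat towards the robot. One shaft across the tray at the stop line carries two black posts 15 mm thick and 64 mm tall, 78 mm left and right of the middle (126 mm clear between them), and the lever, which is 131 mm to the right. Stiff hinge, stays where left: about 2 N at the knob.
- lever_knob (a point): Centre of the red ball knob, 24 mm across, at the end of the lever, which is a bare 9 mm rod right of the tray's rail. 85 mm from the hinge; at first straight off the deck, later swung towards the robot and down.
- lever_hinge (a point): Point of the stops' hinge axis at the lever's foot, about 30 mm above the desk; fixed to the tray. The axis runs along the deck's y.
- mug: White mug, 93 mm tall, 78 mm across with a handle, right of the tray. Origin underneath, about 18 mm off the cup's middle towards the handle. Leave it alone.
- tube_rack: White twelve-hole tube rack, 50 x 134 x 48 mm, empty, right of the tray. Origin under its middle. Leave it alone.
- sanitiser: Pump bottle of hand sanitiser, 182 mm tall, right of the tray. Origin under its middle. Leave it alone.
Things that resemble listed ones, but are neither listed nor needed, are in the scene too. Of the things shaped like the chock, the yellow one is meant.

How it is judged:
On the way, in this order (a step that is already met when the one before it is completed fails the run):
1. with the stops still up, the wedge is pushed snug (within 7 mm) and square (0.2 rad) under the carrier's low side, the carrier within 25 mm of its place (x of carrier in the frame of chock between 0.045 and 0.065 m and angle between the y axis of chock and the y axis of deck, either way round below 0.2 rad and value of joint stops below 0.15 rad and distance of carrier from where it was at the start of the episode below 0.025 m), for 0.2 s.
2. the stops are folded down with the wedge in place (x of carrier in the frame of chock between 0.045 and 0.065 m and angle between the y axis of chock and the y axis of deck, either way round below 0.2 rad and value of joint stops above 1.35 rad), for 0.2 s.
At the end, for the whole second after the job is handed in: The stops are folded down (over 1.35 rad); the wedge sits under the carrier's low side, touching it, square within 0.2 rad; the carrier rests on it, within 25 mm of where it lay at the start; all is at rest (all of step 2 and distance of carrier from where it was at the start of the episode below 0.025 m and contact force between chock and carrier above 0.15 N and linear speed of each of carrier, chock below 0.01 m/s).
It fails at once if the carrier is rolled more than 35 mm from its place or knocked off the tray (distance of carrier from where it was at the start of the episode above 0.035 m).
It fails at once if the mug, tube rack or sanitiser bottle is moved more than 20 mm (distance of any of mug, tube_rack, sanitiser from where it was at the start of the episode above 0.02 m).
It also fails if it takes over 54 s, if anything falls off the work surface, if the arm or the gripper's body presses on something with over 40 N, if the wrist force passes 120 N, or if a joint passes its speed limit or range.

## Robot

A 6-joint arm with a two-finger parallel gripper is mounted at the origin on a cart in front of the work surface, level with it; the furniture and walls round the work are solid. World frame = base frame: x ahead of the robot, y to its left, z up, the work surface at z = 0. Lengths are in m, angles in rad, forces in N, time in s.
With the tool pointing down it reaches from about 0.25 to 0.725 m from the base axis. Payload 4 kg.
Tool frame: the origin (TCP) lies at the very end of the fingers, on their centre line; the grasp point (between the pads) lies 19 mm behind it; z points along the fingers, y is the direction in which the jaws open and shut (so a half turn about z gives the same grasp; the last joint's range is limited). The gripper opens to 85 mm and grips with 20 to 120 N. Pads are 22 mm wide; open, the fingers measure 114 mm over their backs; the gripper's body (76 mm by 85 mm) begins 54 mm behind the grasp point. The pads swing forward as they close: fully open they stand 13 mm farther back than shut.
Start: joints at [1.246, 0.241, 0.005, 1.335, 0, 1.571], TCP at [0.16, 0.474, 0.231] pointing down, gripper open.
Joint ranges: [-2.72, 2.72], [-1.05, 1.87], [-1.09, 1.28], [-1.99, 2.15], [-1.42, 1.44], [-3.14, 3.14]. Speed limits (rad/s): [2.79, 2.79, 3.14, 3.14, 3.14, 3.14].

## Interface

Orientations are given as a rotation vector (axis times angle).
In Python, from cell import sensors, viewer, bot gives the robot as it stands. The module is installed in compiled form; this text tells all that it offers.
- The arm moves only by the tool carry_out, never from a script. Its argument "moves" is a list of rows, each a list of 3 entries, a list of its own where there are three numbers: the shift along the tool's x, y, z normalised to -1 to 1, where 1 is 0.1 m, then the turn, a rotation vector about the tool's x, y, z normalised to -1 to 1, where 1 is 2 rad, then the opening, from 0 (shut) to 1 (fully open). A call has 1 to 20 rows; each row shifts and turns the pose as measured when the row begins, along the tool's axes as they then stand; what a row does not reach is not made up. A row lasts 1/12 s, in which the tool goes at most 41.7 mm and 7.16 degrees, less where a joint would pass 70% of its speed; a pose out of reach is approached as far as the arm can. A call with a number of a shift or a turn outside -1 to 1 is refused whole. A call with a gripper value outside its range is refused whole. The fingers move at their own pace and stop on an object; "squeeze" is the grip in N (left out, the last holds). Time passes only in rows, so rows that do not move let the fingers close. It gives the time, the measured TCP pose, the force and the opening at its end, in the units of the state.
- sensors.state(): the state, without advancing time (a new reading comes with each control period).
- viewer.capture(name): name is "side" or "top"; returns the picture (400x640x3 uint8, red, green, blue); there is no depth.
- viewer.camera_model(name): a dict with "K" (3x3 intrinsics, pixels), "pose" (4x4, takes a point from camera to world coordinates). Camera axes: x right, y up, looking along -z (the intrinsics and any distortion apply to the point x, -y, -z); pixel columns grow to the right and rows downward; lengths in m; the calibration is good to about 2 mm. A picture is of the moment at which its call begins. camera_model takes no time and is no camera call.
- bot.hand_in(): hands the job in, once; it reports no verdict.
The state is a dict: "time_s": time; "joints": joint angles; "joint_velocities": joint speeds; "joint_efforts": joint torques, N m; "ee_pos": TCP position; "orientation": TCP orientation; "ft_force": force on the tool from outside, world axes, zero at the start; "moment": the same for the moment, N m; "opening": opening from 0.0 (shut) to 1.0 (fully open).
Only numpy, scipy, OpenCV 4.12 (cv2) and the standard library are available. Lean on these libraries where they do the work, as an engineer would, in place of code of your own. Each camera call takes 0.05 s, during which the arm holds its last target.

## Working session

There is one attempt and no reset: what is moved stays moved. The work goes in short steps, Python scripts to look and compute and a tool call to move; the robot and the scene stay as the last step left them, time stands still between calls to the robot, and variables do not carry over. Pictures are saved under pics/ and viewed, and the job is handed in when it is done.

Besides the shell and the picture viewer there is one more tool, called in YAML: its name, and indented under it one key for each argument. carry_out: Moves the arm, as the interface text tells. Its arguments: {"type":"object","properties":{"moves":{"type":"array","items":{"type":"array"}},"squeeze":{"type":"number"}},"required":["moves"]}

```bash
mkdir -p pics; python3 - <<'E'
from cell import sensors, viewer, bot
import cv2,numpy as np
for n in("top","side"):
    im=viewer.capture(n); cv2.imwrite(f"pics/{n}0.png",im[:,:,::-1])
    m=viewer.camera_model(n); print(n,np.round(m["K"],2).tolist(),np.round(m["pose"],4).tolist(),[k for k in m])
print(sensors.state())
E
```

```text
top [[445.0, 0.0, 309.11], [0.0, 445.0, 195.73], [0.0, 0.0, 1.0]] [[-0.0037, 0.9989, -0.0469, 0.3914], [-1.0, -0.004, -0.0064, -0.0221], [-0.0066, 0.0469, 0.9989, 1.2925], [0.0, 0.0, 0.0, 1.0]] ['K', 'pose']
side [[498.09, 0.0, 324.87], [0.0, 498.09, 201.93], [0.0, 0.0, 1.0]] [[0.8897, 0.2855, -0.3562, -0.0112], [-0.4564, 0.5668, -0.6859, -0.9531], [0.0061, 0.7728, 0.6346, 0.9533], [0.0, 0.0, 0.0, 1.0]] ['K', 'pose']
{'time_s': 0.1, 'joints': array([1.24600502e+00, 2.41359261e-01, 3.86017281e-03, 1.33520862e+00,
       4.59177936e-05, 1.57080504e+00]), 'joint_velocities': array([-0.00037656,  0.00073942,  0.00051654,  0.00277596,  0.00166205,
       -0.00137233]), 'joint_efforts': array([-2.75026096e-04, -3.73136687e+01,  2.53009540e+01,  1.08421105e-02,
       -1.80272752e-05,  2.53271793e-06]), 'ee_pos': array([0.15936077, 0.47332401, 0.23049165]), 'orientation': array([-5.07897561e-01, -3.09990475e+00,  2.95088699e-03]), 'ft_force': array([ 0.97038742, -0.10955162,  0.61859489]), 'moment': array([-0.02512527,  0.04866583, -0.00484888]), 'opening': 0.9983854359166159}
```

View pics/top0.png

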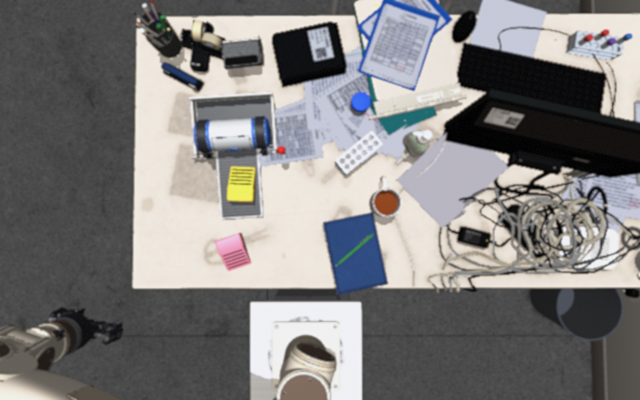

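View pics/side0.png

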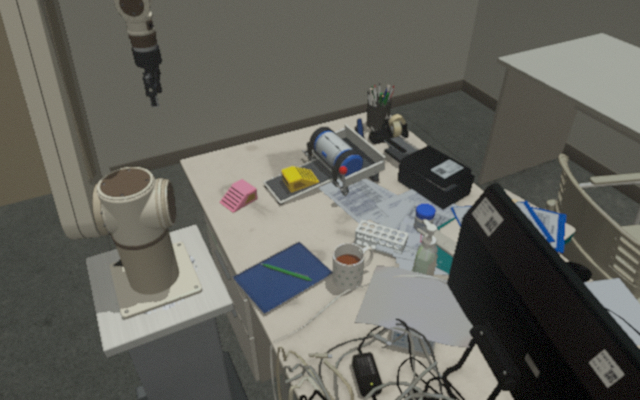

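Top view: the yellow wedge is at (241,184) on the tongue. The only lookalike is the pink wedge at (233,251), off the tray. The red knob is at (281,150); other red spots are the pens at (590,40). I choose the yellow wedge and the knob at (281,150), and check them in crops.

```bash
python3 - <<'E'
import cv2,numpy as np
a=cv2.imread("pics/top0.png")[80:280,170:310]; b=cv2.imread("pics/side0.png")[110:220,220:400]
a=cv2.resize(a,None,fx=3,fy=3,interpolation=cv2.INTER_CUBIC); b=cv2.resize(b,None,fx=2.1,fy=2.1,interpolation=cv2.INTER_CUBIC)
H=600;c=np.zeros((600,800,3),np.uint8);c[:600,:420]=a[:600];c[:b.shape[0],422:422+b.shape[1]]=b[:,:378];cv2.imwrite("pics/crop0.png",c)
E
```

```text
(no output)
```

View pics/crop0.png

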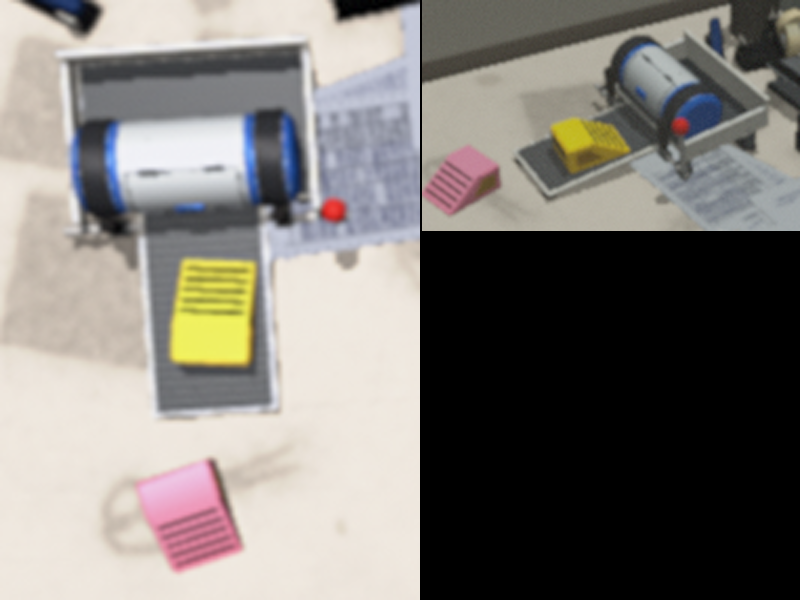

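```bash
cat > h.py <<'E'
import cv2,numpy as np
from cell import sensors, viewer, bot
from scipy.optimize import least_squares
from scipy.spatial.transform import Rotation as R
def ray(n,p):
    m=viewer.camera_model(n);K=m["K"];P=m["pose"]
    d=np.array([(p[0]-K[0][2])/K[0][0],-(p[1]-K[1][2])/K[1][1],-1.]);d=P[:3,:3]@d
    return P[:3,3],d/np.linalg.norm(d)
def proj(n,X):
    m=viewer.camera_model(n);K=m["K"];P=m["pose"];c=P[:3,:3].T@(np.asarray(X)-P[:3,3])
    return np.array([K[0][0]*c[0]/-c[2]+K[0][2],K[1][1]*-c[1]/-c[2]+K[1][2]])
def tri(p,q):
    A=[];b=[]
    for n,x in(("top",p),("side",q)):
        o,d=ray(n,x);M=np.eye(3)-np.outer(d,d);A.append(M);b.append(M@o)
    return np.linalg.lstsq(np.vstack(A),np.hstack(b),rcond=None)[0]
def deckR(y): return R.from_euler('z',y).as_matrix()@R.from_euler('y',-0.105).as_matrix()
def cast(n,p,o,nrm,h):
    a,d=ray(n,p);return a+d*((h-(a-o)@nrm)/(d@nrm))
def mask(im,lo,hi):
    return cv2.inRange(cv2.cvtColor(im,cv2.COLOR_RGB2HSV),lo,hi)
def blob(n,kind,im=None):
    im=viewer.capture(n) if im is None else im
    if kind=="red": m=mask(im,(0,150,80),(8,255,255))|mask(im,(172,150,80),(180,255,255))
    else: m=mask(im,(24,140,60),(34,255,255))
    return im,m
E
python3 - <<'E'
from h import *
T=cv2.imread("pics/top0.png")[:,:,::-1].copy();S=cv2.imread("pics/side0.png")[:,:,::-1].copy()
c={}
for n,im,(u,v) in(("top",T,(281,150)),("side",S,(343,170))):
    _,m=blob(n,"red",im);k=cv2.connectedComponentsWithStats(m)
    L=[(k[2][i][4],k[3][i]) for i in range(1,k[0])if np.hypot(*(k[3][i]-(u,v)))<12];print(n,L);c[n]=max(L,key=lambda t:t[0])[1]
K=tri(c["top"],c["side"]);print("knob",K)
pts=[((-190,61,0),(221.3,217.7)),((-190,-61,0),(262.3,216)),((148,113,30),(190,98.3)),((148,-113,30),(272.7,94))]
def f(p):
    r=[]
    for a,b in pts: r+=list(proj("top",p[:3]+deckR(p[3])@(np.array(a)/1000))-b)
    return r+[ (p[2]-.034)*1000]
s=least_squares(f,[.5,.15,.034,0]);print("deck",s.x,np.round(s.fun,1))
o=s.x[:3];D=deckR(s.x[3]);np.savez("deck.npz",o=o,D=D)
print("knob in deck",D.T@(K-o))
_,m=blob("top","y",T)
cs=max(cv2.findContours(m,0,2)[0],key=cv2.contourArea)
ap=cv2.approxPolyDP(cs,4,True)[:,0];print(ap.tolist(),cv2.minAreaRect(cs))
for p in ap: print([np.round(1000*(D.T@(cast("top",p,o,D[:,2],h)-o)),1).tolist() for h in(0.0,.042)])
E
```

```text
top [(np.int32(41), array([280.63414634, 149.87804878]))]
side [(np.int32(41), array([342.48780488, 169.6097561 ]))]
knob [0.57023912 0.0603139  0.11553909]
deck [0.58048407 0.19082149 0.0340324  0.05597346] [-0.9  0.3  0.5 -0.5  0.7  0.4 -0.3 -0.2  0. ]
knob in deck [-0.00889102 -0.12973006  0.08289508]
[[232, 167], [227, 198], [252, 200], [254, 168]] ((240.78233337402344, 183.82940673828125), (25.923418045043945, 34.053245544433594), 4.39870548248291)
[[-46.1, 17.5, 0.0], [-46.8, 10.3, 42.0]]
[[-133.6, 38.0, -0.0], [-131.5, 30.1, 42.0]]
[[-143.7, -33.1, 0.0], [-141.2, -38.7, 42.0]]
[[-52.7, -45.0, -0.0], [-53.2, -50.1, 42.0]]
```

```bash
cat >> h.py <<'E'
def goto(p,tilt=0.0,yaw=0.0):
    "deck-frame target mm -> remaining shift (norm., tool axes) and turn (norm.)"
    d=np.load("deck.npz");o,D=d["o"],d["D"];s=sensors.state()
    W=o+D@(np.array(p)/1000);Rt=R.from_rotvec(s["orientation"])
    tgt=D@R.from_euler('zy',[yaw,tilt]).as_matrix()@np.diag([-1.,1,-1])
    print("t",round(s["time_s"],2),"tcp deck mm",np.round(1000*D.T@(s["ee_pos"]-o),1),"F deck",np.round(D.T@s["ft_force"],1),"op",round(s["opening"],2))
    print(" world tgt",np.round(W,3),"dist",np.round(W-s["ee_pos"],3))
    print(" shift now",np.round(Rt.inv().apply(W-s["ee_pos"])*10,3)," shift after turn",np.round(tgt.T@(W-s["ee_pos"])*10,3)," turn",np.round((Rt.inv()*R.from_matrix(tgt)).as_rotvec()/2,3))
E
python3 - <<'E'
from h import *
goto((-182,-5,100))
E
```

```text
t 0.1 tcp deck mm [-381.8  305.6  237.8] F deck [ 1.  -0.2  0.5] op 1.0
 world tgt [0.39  0.175 0.114] dist [ 0.23  -0.298 -0.116]
 shift now [-3.134 -2.089  1.165]  shift after turn [-1.998 -3.106  1.378]  turn [-0.011 -0.052 -0.19 ]
```

carry_out:
  moves:
    - [[0, 0, 0], [-0.003, -0.013, -0.048], 0.6]
    - [[0, 0, 0], [-0.003, -0.013, -0.048], 0.6]
    - [[0, 0, 0], [-0.003, -0.013, -0.048], 0.6]
    - [[0, 0, 0], [-0.003, -0.013, -0.048], 0.6]
    - [[-0.2, -0.31, 0], [0, 0, 0], 0.6]
    - [[-0.2, -0.31, 0], [0, 0, 0], 0.6]
    - [[-0.2, -0.31, 0], [0, 0, 0], 0.6]
    - [[-0.2, -0.31, 0], [0, 0, 0], 0.6]
    - [[-0.2, -0.31, 0.1], [0, 0, 0], 0.6]
    - [[-0.2, -0.31, 0.2], [0, 0, 0], 0.6]
    - [[-0.2, -0.31, 0.2], [0, 0, 0], 0.6]
    - [[-0.2, -0.31, 0.2], [0, 0, 0], 0.6]
    - [[-0.2, -0.31, 0.2], [0, 0, 0], 0.6]
    - [[-0.2, -0.31, 0.2], [0, 0, 0], 0.6]
    - [[0, 0, 0], [0, 0, 0], 0.6]

```text
time_s: 1.35
ee_pos: [0.397, 0.1756, 0.1388]
orientation: [-0.138, 3.028, 0.001]
ft_force: [0.5, -0.3, 0.3]
opening: 0.599
```

```bash
python3 - <<'E'
from h import *
goto((-182,-5,10))
goto((-182,-5,100))
E
```

```text
t 1.35 tcp deck mm [-172.1   -4.9  123.5] F deck [ 0.5 -0.3  0.2] op 0.6
 world tgt [0.399 0.176 0.025] dist [ 0.002  0.    -0.114]
 shift now [0.105 0.003 1.135]  shift after turn [ 9.900e-02 -1.000e-03  1.135e+00]  turn [-0.     0.003  0.017]
t 1.35 tcp deck mm [-172.1   -4.9  123.5] F deck [ 0.5 -0.3  0.2] op 0.6
 world tgt [0.39  0.175 0.114] dist [-0.007 -0.001 -0.024]
 shift now [0.101 0.003 0.235]  shift after turn [ 0.099 -0.001  0.235]  turn [-0.     0.003  0.017]
```

carry_out:
  moves:
    - [[0.1, 0, 0], [0, 0.003, 0.017], 0.6]
    - [[0, 0, 0.25], [0, 0, 0], 0.6]
    - [[0, 0, 0.25], [0, 0, 0], 0.6]
    - [[0, 0, 0.25], [0, 0, 0], 0.6]
    - [[0, 0, 0.2], [0, 0, 0], 0.6]
    - [[0, 0, 0.12], [0, 0, 0], 0.6]
    - [[0, 0, 0], [0, 0, 0], 0.6]

```text
time_s: 1.93
ee_pos: [0.3987, 0.1709, 0.0259]
orientation: [-0.066, 3.039, 0.003]
ft_force: [-1.0, -0.1, -0.3]
opening: 0.596
```

```bash
python3 - <<'E'
from h import *
goto((-182,-5,10))
T=viewer.capture("top");S=viewer.capture("side")
a=cv2.resize(T[80:280,170:310],None,fx=2.9,fy=2.9,interpolation=2);b=cv2.resize(S[110:220,220:400],None,fx=2.1,fy=2.1,interpolation=2)
c=np.zeros((600,800,3),np.uint8);c[:a.shape[0],:a.shape[1]]=a;c[:b.shape[0],422:800]=b;cv2.imwrite("pics/c1.png",c[:,:,::-1])
E
```

```text
t 1.93 tcp deck mm [-182.5   -9.7   11.1] F deck [-1.  -0.  -0.2] op 0.6
 world tgt [0.399 0.176 0.025] dist [ 0.     0.005 -0.001]
 shift now [-0.004  0.047  0.01 ]  shift after turn [-0.005  0.047  0.011]  turn [-0.001 -0.002 -0.006]
```

View pics/c1.png

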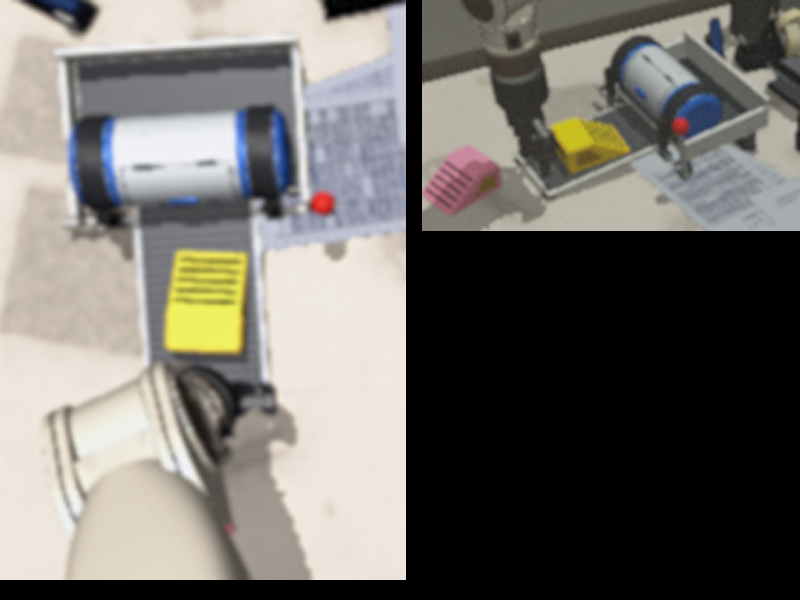

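carry_out:
  moves:
    - [[-0.1, 0.05, 0], [0, 0, -0.006], 0.6]
    - [[-0.1, 0, 0], [0, 0, 0], 0.6]
    - [[-0.05, 0, 0], [0, 0, 0], 0.6]
    - [[-0.05, 0, 0], [0, 0, 0], 0.6]
    - [[-0.05, 0, 0], [0, 0, 0], 0.6]
    - [[-0.05, 0, 0], [0, 0, 0], 0.6]
    - [[-0.05, 0, 0], [0, 0, 0], 0.6]
    - [[-0.05, 0, 0], [0, 0, 0], 0.6]
    - [[-0.05, 0, 0], [0, 0, 0], 0.6]
    - [[-0.05, 0, 0], [0, 0, 0], 0.6]
    - [[-0.05, 0, 0], [0, 0, 0], 0.6]
    - [[-0.05, 0, 0], [0, 0, 0], 0.6]
    - [[-0.05, 0, 0], [0, 0, 0], 0.6]
    - [[0, 0, 0], [0, 0, 0], 0.6]

```text
time_s: 3.2
ee_pos: [0.4771, 0.1809, 0.0397]
orientation: [-0.087, 3.04, 0.005]
ft_force: [-1.0, 0.3, -0.1]
opening: 0.598
```

```bash
cat >> h.py <<'E'
def look(name):
    T=viewer.capture("top");S=viewer.capture("side")
    a=cv2.resize(T[80:280,170:310],None,fx=2.9,fy=2.9,interpolation=2);b=cv2.resize(S[110:220,220:400],None,fx=2.1,fy=2.1,interpolation=2)
    c=np.zeros((600,800,3),np.uint8);c[:a.shape[0],:a.shape[1]]=a;c[:b.shape[0],422:800]=b;cv2.imwrite(f"pics/{name}.png",c[:,:,::-1])
    return T,S
def wedge(T):
    d=np.load("deck.npz");o,D=d["o"],d["D"];_,m=blob("top","y",T)
    cs=max(cv2.findContours(m,0,2)[0],key=cv2.contourArea);ap=cv2.approxPolyDP(cs,3,True)[:,0]
    for p in ap: print(p,[np.round(1000*(D.T@(cast("top",p,o,D[:,2],h)-o)),1).tolist() for h in(0.0,.042)])
E
python3 - <<'E'
from h import *
goto((-90,-5,10))
T,S=look("c2");wedge(T)
E
```

```text
t 3.2 tcp deck mm [-102.6   -4.2   16.5] F deck [-1.   0.4 -0. ] op 0.6
 world tgt [0.49  0.181 0.035] dist [ 0.013 -0.    -0.005]
 shift now [-0.126 -0.009  0.065]  shift after turn [-0.126 -0.008  0.065]  turn [ 0.    -0.003  0.   ]
[227 156] [[-14.0, 29.6, 0.0], [-15.8, 21.9, 42.0]]
[226 166] [[-42.2, 34.4, -0.0], [-43.0, 26.6, 42.0]]
[250 183] [[-94.7, -30.7, 0.0], [-93.8, -36.3, 42.0]]
[251 154] [[-12.4, -39.1, 0.0], [-14.3, -44.5, 42.0]]
```

View pics/c2.png

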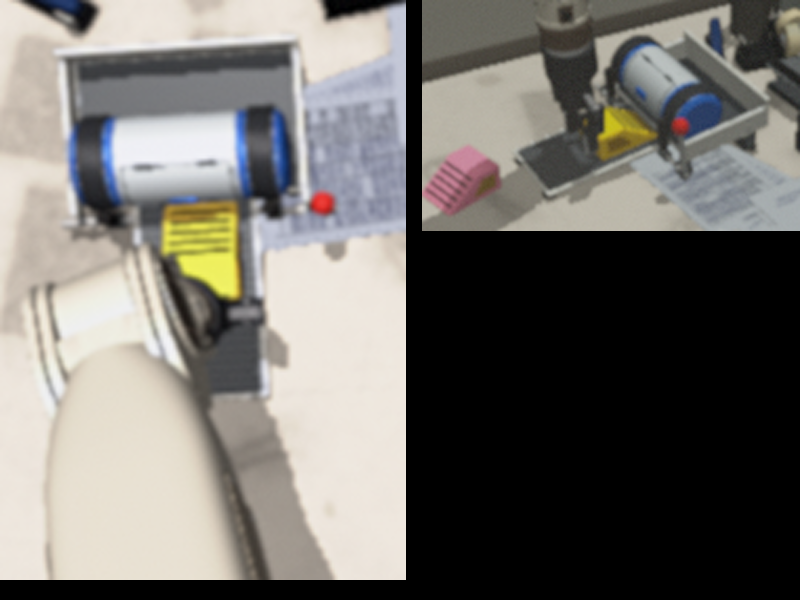

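carry_out:
  moves:
    - [[-0.04, 0, 0.05], [0, 0, 0], 0.6]
    - [[-0.04, 0, 0.02], [0, 0, 0], 0.6]
    - [[-0.04, 0, 0], [0, 0, 0], 0.6]
    - [[-0.04, 0, 0], [0, 0, 0], 0.6]
    - [[-0.04, 0, 0], [0, 0, 0], 0.6]
    - [[0, 0, 0], [0, 0, 0], 0.6]

```text
time_s: 3.8
ee_pos: [0.4972, 0.1818, 0.0333]
orientation: [-0.088, 3.044, 0.004]
ft_force: [-1.6, -1.0, 0.3]
opening: 0.6
```

```bash
python3 - <<'E'
from h import *
goto((-70,-5,10))
T,S=look("c3");wedge(T)
E
```

```text
t 3.8 tcp deck mm [-83.3  -4.4   8. ] F deck [-1.6 -0.9  0.5] op 0.6
 world tgt [0.51  0.182 0.037] dist [0.013 0.    0.003]
 shift now [-0.133 -0.007 -0.021]  shift after turn [-0.133 -0.006 -0.02 ]  turn [-0.    -0.004  0.001]
[226 153] [[-5.3, 31.8, -0.0], [-7.4, 24.1, 42.0]]
[233 166] [[-43.4, 14.5, -0.0], [-44.2, 7.3, 42.0]]
[251 175] [[-72.1, -35.1, -0.0], [-71.9, -40.6, 42.0]]
[250 152] [[-6.6, -36.6, 0.0], [-8.6, -42.1, 42.0]]
```

View pics/c3.png

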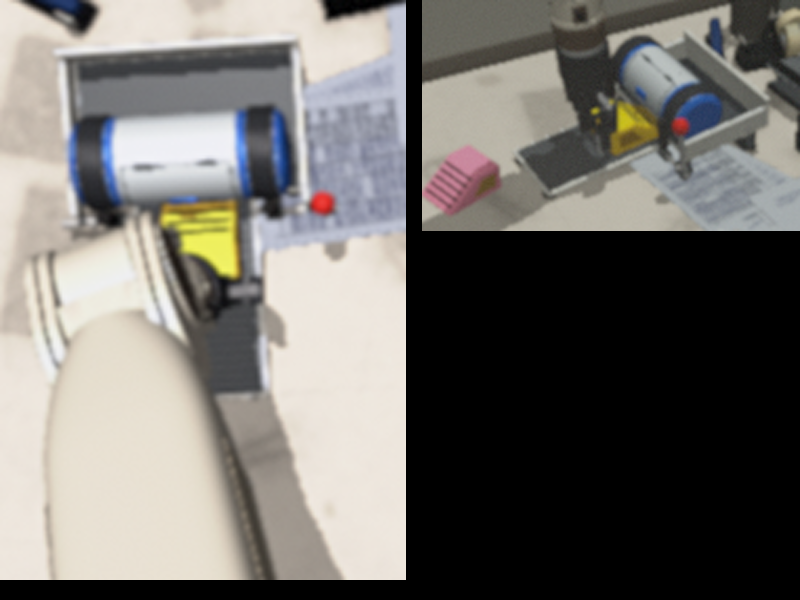

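carry_out:
  moves:
    - [[-0.03, 0, 0], [0, 0, 0], 0.6]
    - [[-0.03, 0, 0], [0, 0, 0], 0.6]
    - [[0, 0, 0], [0, 0, 0], 0.6]

```text
time_s: 4.15
ee_pos: [0.5029, 0.1821, 0.0339]
orientation: [-0.088, 3.045, 0.004]
ft_force: [-0.8, 0.4, -0.4]
opening: 0.6
```

```bash
python3 - <<'E'
from h import *
goto((-70,-5,10))
E
```

```text
t 4.15 tcp deck mm [-77.6  -4.4   8.1] F deck [-0.8  0.5 -0.3] op 0.6
 world tgt [0.51  0.182 0.037] dist [ 0.007 -0.     0.003]
 shift now [-0.075 -0.006 -0.02 ]  shift after turn [-0.076 -0.006 -0.019]  turn [-0.    -0.005  0.001]
```

carry_out:
  moves:
    - [[-0.02, 0, 0], [0, 0, 0], 0.6]
    - [[-0.02, 0, 0], [0, 0, 0], 0.6]

```text
time_s: 4.32
ee_pos: [0.5062, 0.1822, 0.0342]
orientation: [-0.089, 3.046, 0.003]
ft_force: [-3.3, -0.6, 2.6]
opening: 0.604
```

```bash
python3 - <<'E'
from h import *
goto((-70,-5,10))
T,S=look("c4");wedge(T)
E
```

```text
t 4.32 tcp deck mm [-74.2  -4.5   8. ] F deck [-3.  -0.4  3. ] op 0.6
 world tgt [0.51  0.182 0.037] dist [ 0.004 -0.     0.002]
 shift now [-0.042 -0.005 -0.02 ]  shift after turn [-0.042 -0.005 -0.02 ]  turn [-0.    -0.005  0.001]
[231 153] [[-6.2, 17.6, -0.0], [-8.2, 10.3, 42.0]]
[233 162] [[-32.0, 13.7, 0.0], [-33.2, 6.6, 42.0]]
[251 172] [[-63.5, -35.6, -0.0], [-63.7, -41.1, 42.0]]
[251 152] [[-6.8, -39.5, 0.0], [-8.8, -44.8, 42.0]]
```

View pics/c4.png

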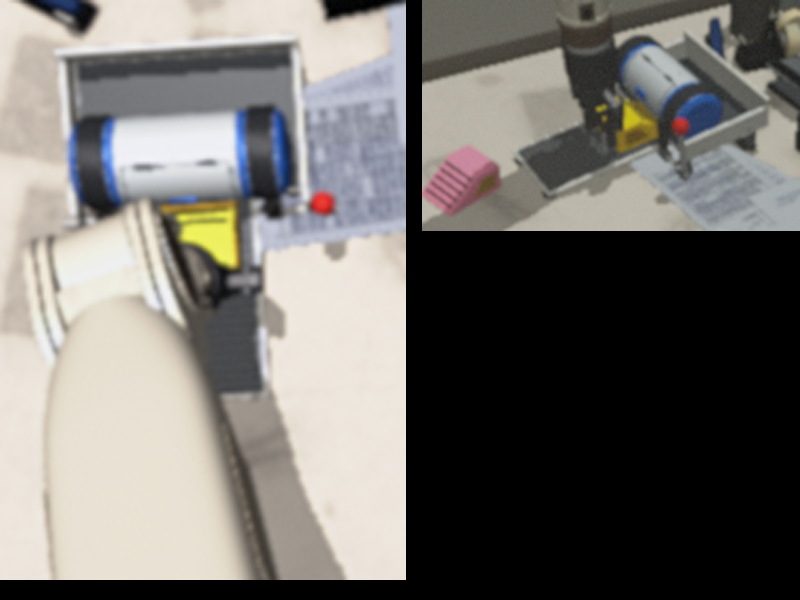

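carry_out:
  moves:
    - [[-0.015, 0, 0], [0, 0, 0], 0.6]

```text
time_s: 4.5
ee_pos: [0.5077, 0.1822, 0.0343]
orientation: [-0.089, 3.046, 0.003]
ft_force: [-4.0, -0.3, 2.0]
opening: 0.596
```

```bash
python3 - <<'E'
from h import *
goto((-70,-5,10))
E
```

```text
t 4.5 tcp deck mm [-72.7  -4.5   8. ] F deck [-3.8 -0.   2.4] op 0.6
 world tgt [0.51  0.182 0.037] dist [ 0.002 -0.     0.002]
 shift now [-0.026 -0.005 -0.021]  shift after turn [-0.027 -0.005 -0.02 ]  turn [-0.    -0.005  0.001]
```

carry_out:
  moves:
    - [[-0.01, 0, 0], [0, 0, 0], 0.6]

```text
time_s: 4.58
ee_pos: [0.5081, 0.1823, 0.0343]
orientation: [-0.089, 3.048, 0.003]
ft_force: [-5.6, 0.0, 3.7]
opening: 0.599
```

```bash
python3 - <<'E'
from h import *
goto((-70,-5,10))
T,S=look("c5");wedge(T)
E
```

```text
t 4.58 tcp deck mm [-72.4  -4.5   7.9] F deck [-5.2  0.3  4.3] op 0.6
 world tgt [0.51  0.182 0.037] dist [ 0.002 -0.     0.002]
 shift now [-0.023 -0.005 -0.021]  shift after turn [-0.024 -0.005 -0.021]  turn [-0.    -0.006  0.001]
[232 153] [[-6.4, 14.7, 0.0], [-8.4, 7.6, 42.0]]
[233 161] [[-29.2, 13.5, -0.0], [-30.5, 6.4, 42.0]]
[251 171] [[-60.7, -35.8, 0.0], [-60.9, -41.3, 42.0]]
[249 151] [[-3.6, -34.0, -0.0], [-5.7, -39.5, 42.0]]
```

View pics/c5.png

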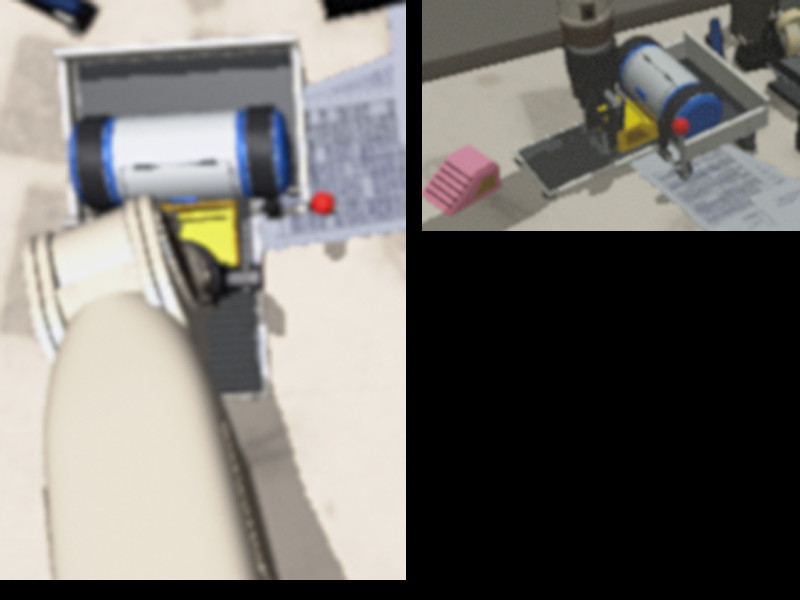

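carry_out:
  moves:
    - [[-0.01, 0, 0], [0, 0, 0], 0.6]
    - [[-0.01, 0, 0], [0, 0, 0], 0.6]
    - [[0, 0, 0], [0, 0, 0], 0.6]
    - [[0, 0, 0], [0, 0, 0], 0.6]

```text
time_s: 5.02
ee_pos: [0.5079, 0.1822, 0.0342]
orientation: [-0.09, 3.052, 0.003]
ft_force: [-2.4, -1.2, 0.4]
opening: 0.599
```

```bash
python3 - <<'E'
from h import *
goto((-70,-5,10))
E
```

```text
t 5.02 tcp deck mm [-72.5  -4.5   7.8] F deck [-2.4 -1.1  0.7] op 0.6
 world tgt [0.51  0.182 0.037] dist [ 0.002 -0.     0.002]
 shift now [-0.025 -0.005 -0.022]  shift after turn [-0.025 -0.005 -0.022]  turn [-0.    -0.008  0.001]
```

carry_out:
  moves:
    - [[0.05, 0, 0], [0, 0, 0], 0.6]
    - [[0.15, 0, 0], [0, 0, 0], 0.6]
    - [[0.2, 0, 0], [0, 0, 0], 0.6]
    - [[0.1, 0, -0.2], [0, 0, 0], 0.6]
    - [[0, 0, -0.35], [0, 0, 0], 0.3]
    - [[0, 0, -0.35], [0, 0, 0], 0.0]
    - [[0, 0, -0.35], [0, 0, 0], 0.0]
    - [[0, 0, -0.3], [0, 0, 0], 0.0]
    - [[0, 0, 0], [0, 0, 0], 0.0]

```text
time_s: 5.77
ee_pos: [0.4468, 0.1787, 0.1902]
orientation: [-0.086, 3.036, 0.003]
ft_force: [1.3, 1.2, 0.4]
opening: -0.001
```

```bash
python3 - <<'E'
from h import *
goto((40,-140,150))
T,S=look("c6");wedge(T)
E
```

```text
t 5.77 tcp deck mm [-117.1   -4.6  169.4] F deck [1.4 1.2 0.2] op -0.0
 world tgt [0.612 0.052 0.187] dist [ 0.166 -0.126 -0.003]
 shift now [-1.57  -1.355  0.194]  shift after turn [-1.571 -1.354  0.194]  turn [-0. -0.  0.]
[250 152] [[-6.6, -36.6, 0.0], [-8.6, -42.1, 42.0]]
[225 152] [[-2.3, 34.4, -0.0], [-4.5, 26.6, 42.0]]
[226 172] [[-59.3, 35.6, 0.0], [-59.5, 27.8, 42.0]]
[250 171] [[-60.5, -33.0, -0.0], [-60.8, -38.6, 42.0]]
```

View pics/c6.png

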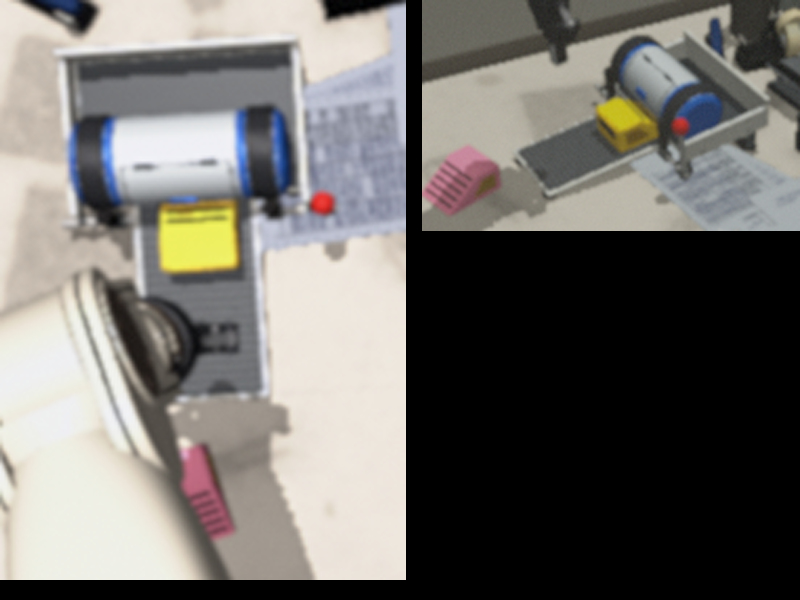

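carry_out:
  moves:
    - [[0, -0.27, 0], [0, 0, 0], 0]
    - [[0, -0.27, 0], [0, 0, 0], 0]
    - [[0, -0.27, 0], [0, 0, 0], 0]
    - [[-0.15, -0.27, 0], [0, 0, 0], 0]
    - [[-0.25, -0.27, 0], [0, 0, 0], 0]
    - [[-0.25, 0, 0], [0, 0, 0], 0]
    - [[-0.25, 0, 0], [0, 0, 0], 0]
    - [[-0.25, 0, 0], [0, 0, 0], 0]
    - [[-0.25, 0, 0], [0, 0, 0], 0]
    - [[-0.25, 0, 0], [0, 0, 0], 0]
    - [[0, 0, 0], [0, 0, 0], 0]

```text
time_s: 6.78
ee_pos: [0.6173, 0.0435, 0.1799]
orientation: [-0.085, 3.063, -0.007]
ft_force: [-0.1, 0.2, 0.2]
opening: -0.001
```

```bash
python3 - <<'E'
from h import *
goto((38,-134,76))
E
```

```text
t 6.78 tcp deck mm [  43.6 -149.1  142.1] F deck [-0.1  0.2  0.2] op -0.0
 world tgt [0.618 0.059 0.114] dist [ 0.     0.015 -0.066]
 shift now [0.038 0.156 0.661]  shift after turn [0.056 0.151 0.661]  turn [-0.003 -0.014 -0.   ]
```

carry_out:
  moves:
    - [[0, 0.15, 0], [-0.003, -0.014, 0], 0]
    - [[0.02, 0, 0.2], [0, 0, 0], 0]
    - [[0, 0, 0.25], [0, 0, 0], 0]
    - [[0, 0, 0.2], [0, 0, 0], 0]
    - [[0, 0, 0], [0, 0, 0], 0]

```text
time_s: 7.2
ee_pos: [0.6192, 0.0579, 0.1027]
orientation: [-0.082, 3.044, 0.001]
ft_force: [-0.5, 1.2, -1.7]
opening: -0.0
```

```bash
python3 - <<'E'
from h import *
goto((14,-134,78))
look("c7")
E
```

```text
t 7.2 tcp deck mm [  38.3 -134.9   65. ] F deck [-0.7  1.2 -1.7] op -0.0
 world tgt [0.594 0.057 0.113] dist [-0.026 -0.001  0.01 ]
 shift now [ 0.244  0.008 -0.128]  shift after turn [ 0.243  0.009 -0.13 ]  turn [-0.001 -0.004 -0.001]
```

View pics/c7.png

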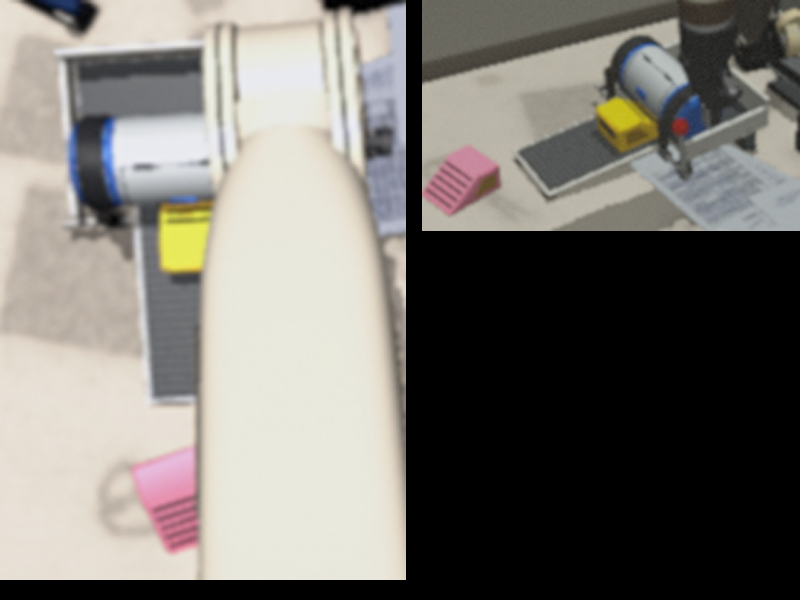

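carry_out:
  moves:
    - [[0.18, 0, -0.11], [0, 0, 0], 0]
    - [[0.15, 0, -0.02], [0, 0, 0], 0]
    - [[0.13, 0, 0], [0, 0, 0], 0]
    - [[0.11, 0, 0.02], [0, 0, 0], 0]
    - [[0.1, 0, 0.03], [0, 0, 0], 0]
    - [[0, 0, 0], [0, 0, 0], 0]

```text
time_s: 7.8
ee_pos: [0.5596, 0.0541, 0.117]
orientation: [-0.079, 3.018, 0.001]
ft_force: [-0.9, -1.3, 0.3]
opening: -0.001
```

```bash
python3 - <<'E'
from h import *
goto((-28,-134,73))
look("c8")
E
```

```text
t 7.8 tcp deck mm [ -19.7 -135.4   85.5] F deck [-1.  -1.3  0.4] op -0.0
 world tgt [0.553 0.055 0.104] dist [-0.007  0.001 -0.013]
 shift now [0.085 0.014 0.124]  shift after turn [0.083 0.014 0.125]  turn [-0.001  0.009 -0.002]
```

View pics/c8.png

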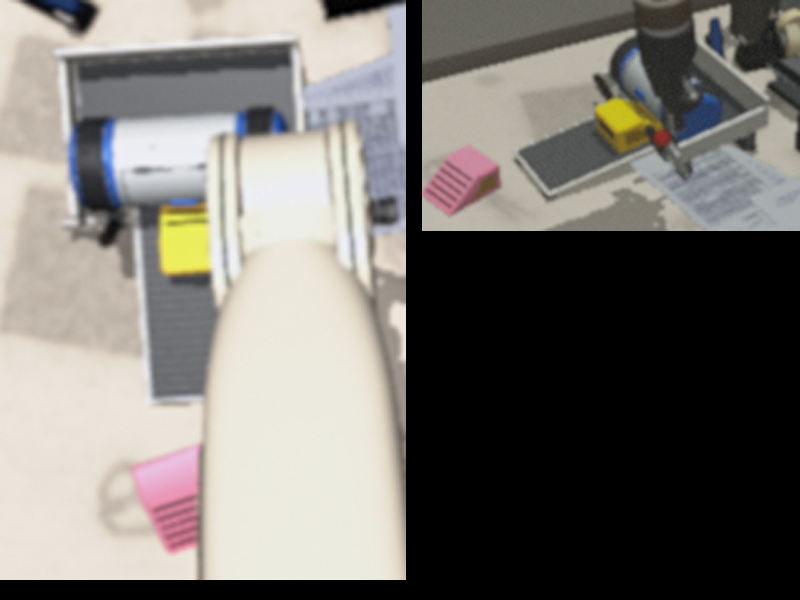

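```bash
cat >> h.py <<'E'
def knob():
    d=np.load("deck.npz");o,D=d["o"],d["D"];S=viewer.capture("side");_,m=blob("side","red",S)
    k=cv2.connectedComponentsWithStats(m);L=[(k[2][i][4],k[3][i]) for i in range(1,k[0]) if k[2][i][4]>5 and k[3][i][0]<400 and abs(k[3][i][1]-185)<40]
    for a,c in L:
        x=1000*(D.T@(cast("side",c,o,D[:,1],-.130)-o));print("knob",a,c.round(1),x.round(1),"theta",np.arctan2(-(x[0]+9),x[2]+2).round(2))
E
python3 - <<'E'
from h import *
knob()
E
```

```text
knob 38 [333.7 175.1] [ -38.  -130.    77.1] theta 0.35
```

carry_out:
  moves:
    - [[-0.15, 0, 0], [0, 0, 0], 0]
    - [[0, 0.01, 0.18], [0, 0, 0], 0]
    - [[0, 0, 0], [0, 0.009, 0], 0]

```text
time_s: 8.2
ee_pos: [0.5812, 0.0563, 0.1033]
orientation: [-0.079, 3.031, 0.001]
ft_force: [-1.8, -0.1, -0.9]
opening: -0.0
```

```bash
python3 - <<'E'
from h import *
goto((-20,-134,64));knob()
E
```

```text
t 8.2 tcp deck mm [   0.5 -134.3   69.6] F deck [-1.9  0.1 -0.7] op -0.0
 world tgt [0.561 0.056 0.096] dist [-0.02  -0.001 -0.008]
 shift now [0.205 0.002 0.055]  shift after turn [0.205 0.003 0.056]  turn [-0.001  0.002 -0.002]
knob 39 [333.9 175. ] [ -37.1 -130.    76.8] theta 0.34
```

carry_out:
  moves:
    - [[0.1, 0, 0.03], [0, 0, 0], 0]
    - [[0.1, 0, 0.03], [0, 0, 0], 0]
    - [[0.08, 0, 0.04], [0, 0, 0], 0]
    - [[0.08, 0, 0.05], [0, 0, 0], 0]
    - [[0, 0, 0], [0, 0, 0], 0]

```text
time_s: 8.67
ee_pos: [0.557, 0.0553, 0.0894]
orientation: [-0.078, 3.014, 0.003]
ft_force: [-0.5, -0.1, -0.8]
opening: -0.005
```

```bash
python3 - <<'E'
from h import *
goto((-47,-134,58));knob()
E
```

```text
t 8.67 tcp deck mm [ -25.1 -134.    58.3] F deck [-0.6 -0.1 -0.7] op -0.01
 world tgt [0.535 0.054 0.087] dist [-0.022 -0.001 -0.003]
 shift now [ 0.219 -0.001 -0.002]  shift after turn [0.219 0.    0.003]  turn [-0.001  0.011 -0.002]
knob 37 [330.4 177.8] [ -49.4 -130.    72.4] theta 0.5
```

carry_out:
  moves:
    - [[0.1, 0, 0], [0, 0.005, 0], 0]
    - [[0.1, 0, 0.03], [0, 0.005, 0], 0]
    - [[0.08, 0, 0.05], [0, 0, 0], 0]
    - [[0.07, 0, 0.07], [0, 0, 0], 0]
    - [[0.04, 0, 0.04], [0, 0, 0], 0]
    - [[0, 0, 0], [0, 0, 0], 0]

```text
time_s: 9.22
ee_pos: [0.5265, 0.0533, 0.0695]
orientation: [-0.077, 3.019, 0.002]
ft_force: [1.1, -0.5, 0.7]
opening: 0.002
```

```bash
python3 - <<'E'
from h import *
goto((-65,-134,45));knob();look("c9")
E
```

```text
t 9.22 tcp deck mm [ -57.5 -134.3   41.7] F deck [ 1.2 -0.6  0.6] op 0.0
 world tgt [0.519 0.053 0.072] dist [-0.008 -0.     0.003]
 shift now [ 0.074  0.003 -0.034]  shift after turn [ 0.075  0.003 -0.033]  turn [-0.001  0.008 -0.002]
knob 22 [322.4 190.4] [ -79.5 -130.    40.2] theta 1.03
```

View pics/c9.png

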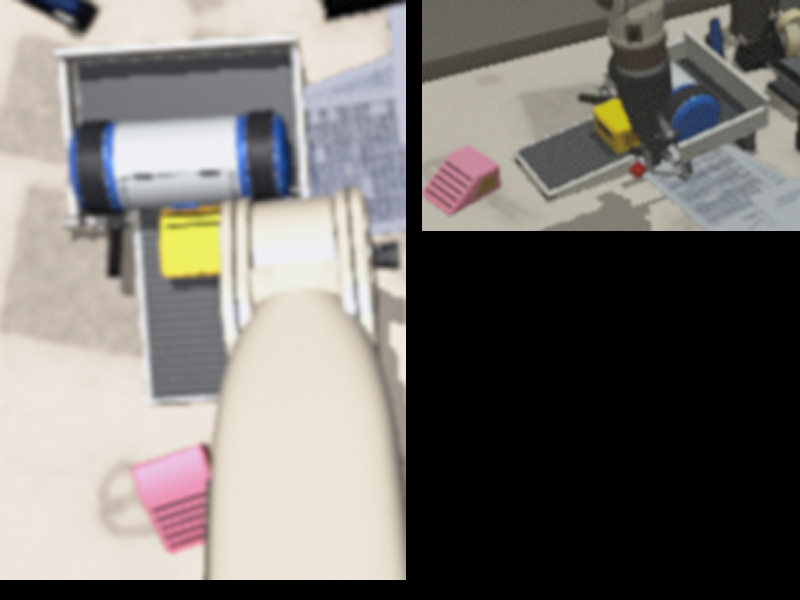

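carry_out:
  moves:
    - [[0.06, 0, 0.06], [0, 0.005, 0], 0]
    - [[0.06, 0, 0.06], [0, 0.003, 0], 0]
    - [[0.05, 0, 0.07], [0, 0, 0], 0]
    - [[0.04, 0, 0.07], [0, 0, 0], 0]
    - [[0, 0, 0.05], [0, 0, 0], 0]
    - [[0, 0, 0], [0, 0, 0], 0]

```text
time_s: 9.87
ee_pos: [0.512, 0.0526, 0.036]
orientation: [-0.077, 3.029, 0.002]
ft_force: [4.5, 0.2, 2.0]
opening: 0.001
```

```bash
python3 - <<'E'
from h import *
goto((-80,-134,11));knob();T,S=look("c10");wedge(T)
E
```

```text
t 9.87 tcp deck mm [ -75.4 -134.2    9.9] F deck [ 4.7 -0.   1.5] op 0.0
 world tgt [0.507 0.053 0.037] dist [-0.005 -0.     0.001]
 shift now [ 0.046  0.002 -0.011]  shift after turn [ 0.046  0.002 -0.011]  turn [-0.001  0.003 -0.003]
knob 21 [319.8 201.6] [ -92.1 -130.     2.8] theta 1.51
[251 154] [[-12.4, -39.1, 0.0], [-14.3, -44.5, 42.0]]
[225 155] [[-10.8, 35.1, 0.0], [-12.7, 27.2, 42.0]]
[226 174] [[-64.9, 36.0, -0.0], [-65.0, 28.2, 42.0]]
[246 174] [[-68.4, -21.0, 0.0], [-68.4, -27.0, 42.0]]
```

View pics/c10.png

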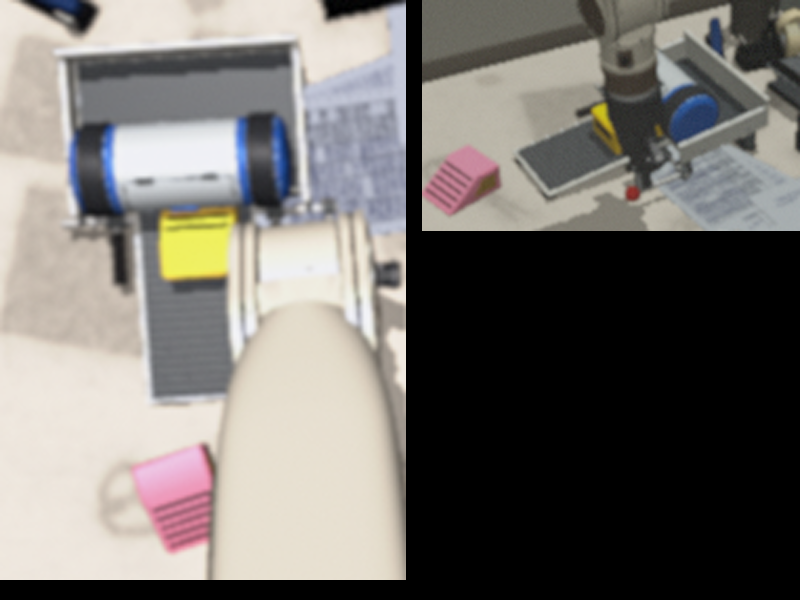

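carry_out:
  moves:
    - [[0, 0, -0.15], [0, 0, 0], 0]
    - [[0, 0, -0.35], [0, 0, 0], 0]
    - [[0, -0.1, -0.35], [0, 0, 0], 0]
    - [[0, -0.3, -0.1], [0, 0, 0], 0]
    - [[0, -0.3, 0], [0, 0, 0], 0]
    - [[0, -0.2, 0], [0, 0, 0], 0]
    - [[0, 0, 0], [0, 0, 0], 0]

```text
time_s: 10.6
ee_pos: [0.4979, -0.0389, 0.1325]
orientation: [-0.088, 3.048, 0.002]
ft_force: [-0.2, -0.4, -0.0]
opening: 0.003
```

```bash
python3 - <<'E'
from h import *
goto((-80,-134,11));knob();T,S=look("c11");wedge(T);np.save("T11.npy",T)
E
```

```text
t 10.6 tcp deck mm [ -84.5 -224.8  107.9] F deck [-0.2 -0.4 -0. ] op 0.0
 world tgt [0.507 0.053 0.037] dist [ 0.01   0.091 -0.096]
 shift now [-0.059  0.909  0.968]  shift after turn [-0.045  0.908  0.969]  turn [-0.001 -0.006  0.001]
knob 26 [319.9 201.3] [ -91.6 -130.     3.8] theta 1.5
[225 155] [[-10.8, 35.1, 0.0], [-12.7, 27.2, 42.0]]
[227 175] [[-68.0, 33.4, 0.0], [-68.0, 25.6, 42.0]]
[251 173] [[-66.4, -35.4, 0.0], [-66.4, -40.9, 42.0]]
[251 154] [[-12.4, -39.1, 0.0], [-14.3, -44.5, 42.0]]
```

View pics/c11.png

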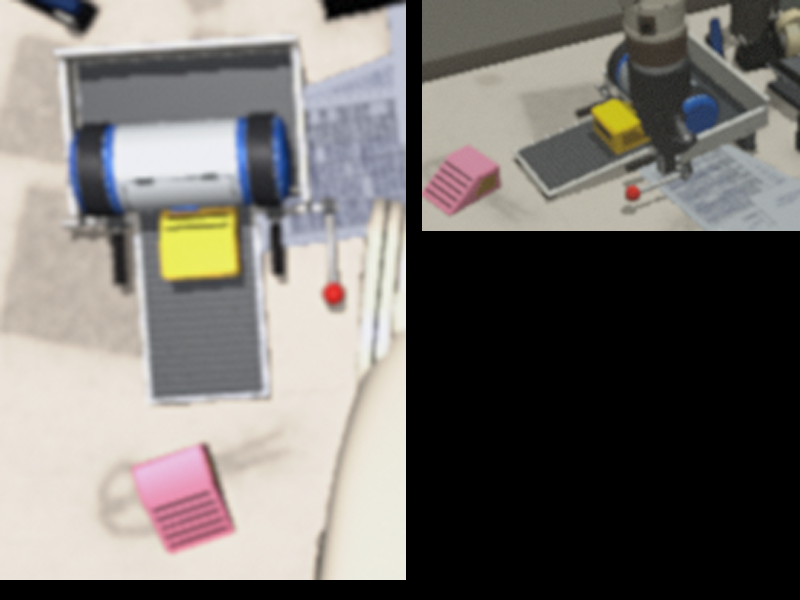

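carry_out:
  moves:
    - [[0, 0, 0], [0, 0, 0], 0]
    - [[0, 0, 0], [0, 0, 0], 0]
    - [[0, 0, 0], [0, 0, 0], 0]
    - [[0, 0, 0], [0, 0, 0], 0]
    - [[0, 0, 0], [0, 0, 0], 0]
    - [[0, 0, 0], [0, 0, 0], 0]
    - [[0, 0, 0], [0, 0, 0], 0]
    - [[0, 0, 0], [0, 0, 0], 0]
    - [[0, 0, 0], [0, 0, 0], 0]
    - [[0, 0, 0], [0, 0, 0], 0]
    - [[0, 0, 0], [0, 0, 0], 0]
    - [[0, 0, 0], [0, 0, 0], 0]

```text
time_s: 11.75
ee_pos: [0.495, -0.0306, 0.1291]
orientation: [-0.105, 3.055, 0.009]
ft_force: [0.7, -0.7, -0.0]
opening: 0.0
```

```bash
python3 - <<'E'
from h import *
knob();T,S=look("c12");wedge(T)
A=np.load("T11.npy");T0=cv2.imread("pics/top0.png")[:,:,::-1]
for n,I in(("11-now",A),("0-now",T0)):
    f=lambda x:np.float32(cv2.cvtColor(np.ascontiguousarray(x[108:157,194:272]),cv2.COLOR_RGB2GRAY))
    print(n,cv2.phaseCorrelate(f(I),f(T),cv2.createHanningWindow((78,49),cv2.CV_32F)))
E
```

```text
knob 25 [320.  201.4] [ -91.4 -130.     3.3] theta 1.51
[225 155] [[-10.8, 35.1, 0.0], [-12.7, 27.2, 42.0]]
[227 175] [[-68.0, 33.4, 0.0], [-68.0, 25.6, 42.0]]
[251 173] [[-66.4, -35.4, 0.0], [-66.4, -40.9, 42.0]]
[251 154] [[-12.4, -39.1, 0.0], [-14.3, -44.5, 42.0]]
11-now ((0.030302050896018784, -0.014856126321600271), 0.917751745223999)
0-now ((0.3019252356900495, 4.428483848413652), 0.5691654834747314)
```

View pics/c12.png

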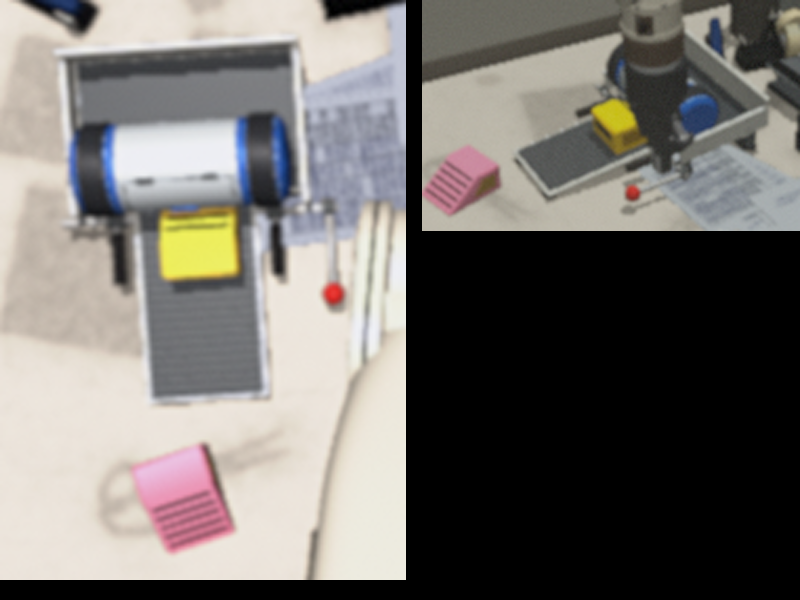

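```bash
python3 - <<'E'
from h import *
print(bot.hand_in())
E
```

```text
the job is handed in; nothing more can be done
None
```

I pushed the yellow wedge square and snug under the carrier, folded both stops flat with the red-knobbed lever, and handed the job in at about 12 s. The hand-in gives no verdict, so what follows rests on my own last checks.

- **Wedge:** I stopped pushing when the tool stalled and the push force rose to about 5 N. It stands square within about 0.05 rad in the top view. I could not measure the contact with the carrier directly. The pictures show the wedge against the carrier.
- **Stops:** the knob's position gives an angle of about 1.50 rad. Partway through the fold the finger rode up on the knob, so I backed off, lowered it and pushed again.
- **Carrier:** as the stops let go, the carrier and wedge settled about 6 mm downhill. My two checks of the carrier disagree: its edges show about 6–7 mm of movement, image correlation about 12 mm. The correlation is thrown off by the carrier rolling, and both are inside the 25 mm limit.
- **At rest:** two pictures about one second apart showed no movement.
- **Mug, tube rack and sanitiser:** the arm stayed clear of them as far as I could tell. I took no final measurement of their positions.

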